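Free the rusted bolt of a steel chest on the inspection desk

ROBOT

A 6-joint arm with a two-finger parallel gripper is mounted at the origin on the work surface. World frame = base frame: x ahead of the robot, y to its left, z up, the work surface at z = 0. Lengths are in m, angles in degrees, forces in N, time in s.
With the tool pointing down it reaches from about 0.375 to 0.9 m from the base axis. Payload 3.1 kg.
Tool frame: the origin (TCP) lies between the finger pads; the fingertips stand 22 mm ahead of it and the grasp point (between the pads) lies 3 mm ahead of it (bot.tip_extent is the distance from the TCP to the fingertips, in m); y points along the fingers, z is the direction in which the jaws open and shut, and the axes are right-handed (so a half turn about y gives the same grasp; the last joint's range is limited). The gripper opens to 87 mm and grips with 3 to 60 N. Pads are 19 mm wide; open, the fingers measure 117 mm over their backs; the gripper's body (75 mm by 190 mm) begins 51 mm behind the grasp point.
Start: joints at [-76.748, 30.224, 82.088, -0, 67.689, -10.227], TCP at [0.249, -0.573, 0.245] pointing down, gripper open.
Joint ranges: [-176.69, 176.69], [-43.24, 126.21], [12.49, 139.97], [-82, 262], [0, 151.66], [-163.58, 163.58]. Speed limits (degrees/s): [159.86, 159.86, 180, 180, 180, 180].

INTERFACE

Orientations are given as a 3x3 rotation matrix whose columns are the frame's x, y, z axes.
In Python, from rig import bot, eyes, models gives the robot as it stands. The module is installed in compiled form; this text tells all that it offers.
- The arm moves only by the tool arm_command, never from a script. Its arguments are lists of equal length, an entry for each row: "translation": the shift along the tool's x, y, z each as a share of 0.08 m, from -1 to 1, a list of three; "rotation": the turn, a rotation vector about the tool's x, y, z each as a share of 60 degrees, from -1 to 1, a list of three; "grip": the closure, from -1 (fully open) to 1 (shut), so that 0 is half open. In form: {"translation": [[x, y, z], ...], "rotation": [[rx, ry, rz], ...], "grip": [grip, ...]}. A call has 1 to 5 rows; each row is the pose to reach, as a shift and turn from the pose commanded when the call began, along the tool's axes at that moment; what a row does not reach only later rows make up. A row lasts 1/10 s, in which the tool goes at most 50 mm and 8.59 degrees, less where a joint would pass 70% of its speed; a pose out of reach is approached as far as the arm can. A call with a number of a shift or a turn outside -1 to 1 is refused whole. A call with a gripper value outside its range is refused whole. The fingers move at their own pace and stop on an object; the grip force is fixed at half the most. Time passes only in rows, so rows that repeat a pose let the fingers close. It gives the time, the measured TCP pose, the force and the opening at its end, in the units of the state.
- bot.read_state(): the state, without advancing time (a new reading comes with each control period).
- eyes.capture(name): name is "scene" or "top" or "wrist"; returns a dict with "image" (480x640x3 uint8, blue, green, red), "mtx" (3x3 intrinsics, pixels), "rvec" (rotation vector, rad) and "tvec" (3), from world to camera coordinates, as OpenCV has them; the wrist camera has in their place "hand_eye" (4x4, takes a point from camera to tool coordinates, whose origin is the TCP and whose axes are the tool frame's). Camera axes: x right, y down, z forward; pixel columns grow to the right and rows downward; lengths in m; the calibration is good to about 2 mm. A picture is of the moment at which its call begins: read the wrist's pose just before it. There is no depth.
- bot.hand_in(): hands the job in, once; it reports no verdict.
Trained networks look in the newest picture that a camera, given by its name, has taken for a name from the list of things; names that differ only in an ending like _2 or _b are one class to them, and where a whole thing is asked for, a point or a joint stands for the part that bears it (a point fixed in the world has none). Each returns a list of dicts, best first, with "conf" (0 to 1); they miss things now and then, are a little off and sometimes report something else, mostly with a low value. They report only what shows in the picture. A call takes as long as a camera call.
- models.recognise(camera, thing): "extent" ([left, top, right, bottom] as shares, 0 to 1, of the picture: columns of its width, rows of its height, round what is visible of it).
- models.spot_point(camera, thing): "point" ([column, row] as shares, 0 to 1, of the picture: columns of its width, rows of its height: a listed point, or the origin of a listed thing).
The state is a dict: "time_s": time; "joint_positions": joint angles; "qvel": joint speeds; "tau": joint torques, N m; "position": TCP position; "tcp_rot": TCP orientation; "force": force on the tool from outside, world axes, zero at the start; "moment": the same for the moment, N m; "opening": opening from 0.0 (shut) to 1.0 (fully open).
Only numpy, scipy, OpenCV 4.12 (cv2) and the standard library are available. Lean on these libraries where they do the work, as an engineer would, in place of code of your own. Each camera call takes 0.05 s, during which the arm holds its last target. There are 200 camera calls.

TASK

A grey steel chest has been put on the inspection desk to be opened, but the larger of the two slide bolts on its lid is rusted and jams after a couple of centimetres. Work that bolt free with short full strokes out and back home, until it runs, then draw it fully out of its keeper as far as it goes and let go of it. Leave the smaller bolt and the jar and bottle beside the chest as they are.

Things in the scene. Friction and masses are not known exactly. Their poses are not given: they have to be found in the camera images.
- large_bolt_knob (a point): Centre of the top of the large bolt's handle, an upright round rusty post 18 mm in diameter on a 16 mm bar lying along the lid. Its top is 66 mm above the lid (166 mm above the desk); the bolt's straps and keeper stay below 27 mm above the lid, so pinch the post from above with fingertips 30 mm or more above the lid. Axes: y is the way the bolt is drawn out of its keeper, z up.
- large_bolt (a joint): How far the large bolt is drawn, m: 0 home (stop), 0.070 fully drawn (end stop). Starts at 0 to 0.008. Drag about 7 N. Seized: the first stroke out jams hard at 0.024; after going back home (below 0.004) the next jams at 0.027; home again, the third runs free. Only strokes that reach the jam and come fully home loosen it. 15 to 25 N is ample; more does not help.
- small_bolt_knob (a point): Centre of the top of the small bolt's handle, an upright round rusty post 12 mm in diameter, its top 40 mm above the lid (140 mm above the desk). It lies parallel to the large bolt, 100 mm to one side of it (either side), already mostly drawn. Leave it. Axes as for the large bolt.
- chest: Grey steel chest fixed to the desk, 220 mm along its x, 330 mm along its y, lid top 100 mm above the desk. Origin: centre of its underside. Both bolts lie along its y, 50 mm either side of the middle, keepers at its -y end, drawn towards its +y. A flat weighing scale lies beyond its +y end.
- jar: White jar, 60 mm wide, 100 mm high, standing on the desk beyond the chest's -y end. Origin: centre of its underside. Leave it standing where it is.
- bottle: Green bottle, 66 mm wide, 190 mm high, standing on the desk beyond the chest's +y end. Origin: centre of its underside. Leave it standing where it is.

How it is judged:
By the outcome, as a careful person would: the job done as asked, in the order asked, and still so for the second after the job is handed in, with the robot touching nothing.
It also fails if it takes over 51 s, if anything falls off the work surface, if the arm or the gripper's body presses on something with over 40 N, if the wrist force passes 120 N, or if a joint passes its speed limit or range.

## Working session

There is one attempt and no reset: what is moved stays moved. The work goes in short steps, Python scripts to look and compute and a tool call to move; the robot and the scene stay as the last step left them, time stands still between calls to the robot, and variables do not carry over. Pictures are saved under pics/ and viewed, about 8 in all and at most 12, crops included, and the job is handed in when it is done.

Besides the shell and the picture viewer there is one more tool, called after "Emit:" as name(argument=value, ...) on one line, values as JSON. arm_command: Moves the arm, as the interface text tells. Shift numbers are shares of 0.08 m and turn numbers shares of 60 degrees, none past 1 either way. Its arguments: {"type":"object","properties":{"translation":{"type":"array"},"rotation":{"type":"array"},"grip":{"type":"array"}},"required":["translation","rotation","grip"]}

```bash
mkdir -p pics
cat > h.py <<'E'
import numpy as np, cv2
from rig import bot, eyes, models
def ray(c,px):
    R=cv2.Rodrigues(np.array(c["rvec"],float))[0]; t=np.array(c["tvec"],float).ravel()
    d=np.array(cv2.undistortPoints(np.array([[px]],float),np.array(c["mtx"]),None)).ravel()
    return -R.T@t, R.T@np.array([d[0],d[1],1])
def at(c,px,z):
    o,d=ray(c,px); return o+d*(z-o[2])/d[2]
Z=dict(large_bolt_knob=.166,small_bolt_knob=.14,chest=0,jar=0,bottle=0)
E
python3 - <<'E'
from h import *
ims=[]
for n in("scene","top"):
    c=eyes.capture(n); cv2.imwrite(f"pics/{n}1.png",c["image"])
    for k,z in Z.items():
        for r in models.spot_point(n,k)[:2]:
            px=np.array(r["point"])*[640,480]; print(n,k,round(r["conf"],2),px.round(),at(c,px,z).round(3))
s=bot.read_state(); print(s["time_s"],s["position"],np.array(s["tcp_rot"]).round(3),s["opening"],s["force"])
E
```

```text
scene large_bolt_knob 0.64 [244. 236.] [ 0.5   -0.034  0.166]
scene small_bolt_knob 0.49 [287. 245.] [0.581 0.013 0.14 ]
scene small_bolt_knob 0.33 [268. 289.] [ 0.62  -0.133  0.14 ]
scene chest 0.76 [271. 287.] [0.538 0.008 0.   ]
scene jar 0.81 [241. 386.] [ 0.636 -0.27   0.   ]
scene bottle 0.33 [272. 287.] [0.541 0.008 0.   ]
top small_bolt_knob 0.81 [332. 255.] [0.594 0.006 0.14 ]
top chest 0.69 [332. 282.] [0.541 0.003 0.   ]
top jar 0.83 [438. 244.] [ 0.635 -0.272  0.   ]
top bottle 0.62 [210. 263.] [0.595 0.311 0.   ]
0.6 [ 0.24904109 -0.5731933   0.24455594] [[-0.917  0.     0.398]
 [-0.398  0.    -0.917]
 [-0.    -1.    -0.   ]] 0.9981915656202112 [0.15688246 0.16818672 0.13174056]
```

View pics/scene1.png

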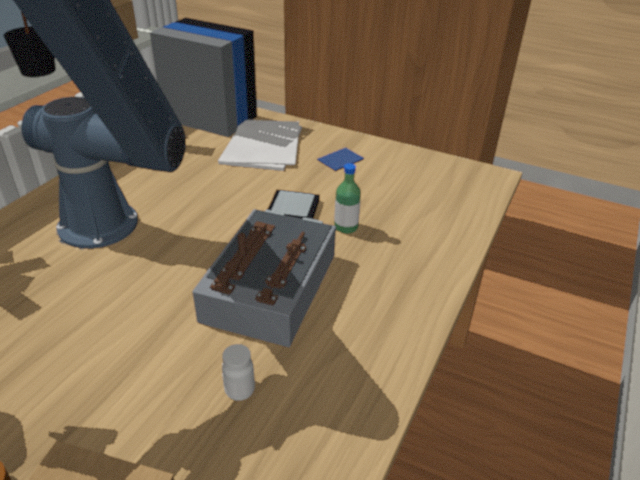

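View pics/top1.png

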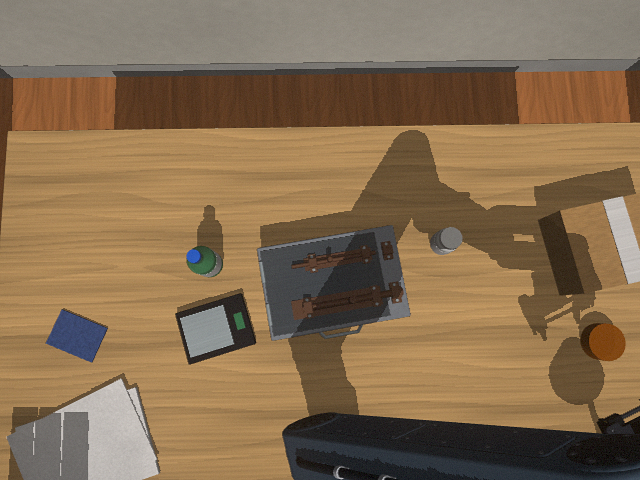

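The scene view shows the chest with the larger bolt nearest the robot (around (245,255)). The top view shows its bar at (292,305) to (400,290), the jar at (447,240) and the bottle at (200,260). I'll zoom in to find the knob.

Run:
```python
from h import *
a=cv2.imread("pics/scene1.png")[205:345,190:345]; b=cv2.imread("pics/top1.png")[215:350,250:415]
a=cv2.resize(a,None,fx=600/140*.6,fy=600/140*.6,interpolation=2) if 0 else cv2.resize(a,(400,361),interpolation=2)
b=cv2.resize(b,(400,327),interpolation=2)
o=np.zeros((361,800,3),np.uint8); o[:,:400]=a; o[:327,400:]=b
cv2.imwrite("pics/crop1.png",o)
c=eyes.capture("top")
for p in [(258,248),(393,226),(410,316),(274,340)]: print(at(c,p,.1).round(3))
print(at(c,(297,303),.115),at(c,(397,290),.115))
for k in("large_bolt_knob","small_bolt_knob","large_bolt","chest"):
  for r in models.recognise("top",k)[:2]: print(k,r["conf"],np.array(r["extent"])*[640,480,640,480])
R=cv2.Rodrigues(c["rvec"])[0]
for z in(.1,.166): print(cv2.projectPoints(np.array([[.5,-.034,z]]),c["rvec"],c["tvec"],c["mtx"],None)[0])
```

```text
[0.618 0.18  0.1  ]
[ 0.665 -0.141  0.1  ]
[ 0.452 -0.172  0.1  ]
[0.404 0.144 0.1  ]
[0.48724715 0.08922586 0.115     ] [ 0.51246641 -0.14200618  0.115     ]
large_bolt_knob 0.66 [313.728 291.12  403.2   309.888]
small_bolt_knob 0.81 [291.072 250.08  375.808 270.096]
small_bolt_knob 0.45 [183.872 246.72  224.192 274.176]
large_bolt 0.55 [302.4   291.312 395.072 308.592]
chest 0.73 [254.208 226.08  413.184 339.312]
[[[349.97196911 296.58681695]]]
[[[352.21432595 295.50313994]]]
```

View pics/crop1.png

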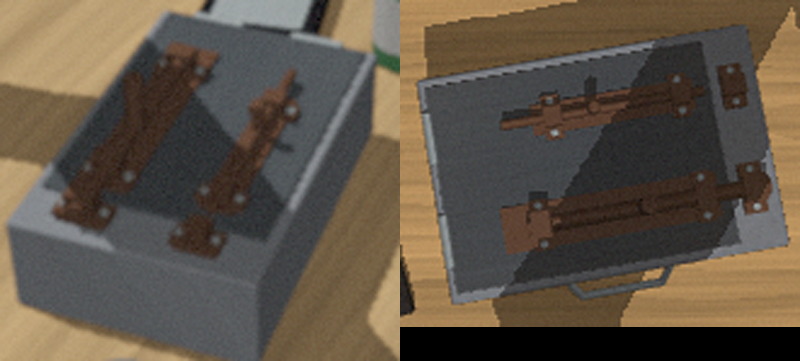

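Emit:
arm_command(translation=[[-0.5, 0, -0.46], [-1, 0, -0.92], [-1, 0, -0.92]], rotation=[[0, 0, 0], [0, 0, 0], [0, 0, 0]], grip=[-1, -1, -1])

```text
time_s: 1.15
position: [0.2941, -0.468, 0.2441]
tcp_rot: [[-0.916, -0.001, 0.401], [-0.401, 0.006, -0.916], [-0.002, -1.0, -0.006]]
force: [0.3, 0.2, 0.0]
opening: 1.003
```

Emit:
arm_command(translation=[[-0.5, 0, -0.46], [-1, 0, -0.92], [-1, 0, -0.92]], rotation=[[0, 0, 0], [0, 0, 0], [0, 0, 0]], grip=[-1, -1, -1])

```text
time_s: 1.45
position: [0.3378, -0.3695, 0.2444]
tcp_rot: [[-0.916, -0.001, 0.402], [-0.402, 0.004, -0.916], [-0.001, -1.0, -0.004]]
force: [0.2, 0.4, -0.5]
opening: 1.002
```

Emit:
arm_command(translation=[[-0.5, 0, -0.46], [-1, 0, -0.92], [-1, 0, -0.92]], rotation=[[0, 0, 0], [0, 0, 0], [0, 0, 0]], grip=[-1, -1, -1])

```text
time_s: 1.75
position: [0.3817, -0.2712, 0.2446]
tcp_rot: [[-0.916, -0.001, 0.402], [-0.402, 0.002, -0.916], [-0.0, -1.0, -0.002]]
force: [-0.1, 0.7, 0.2]
opening: 0.998
```

Emit:
arm_command(translation=[[-0.5, 0, -0.46], [-1, 0, -0.92], [-1, 0, -0.92], [-1, 0, -0.92]], rotation=[[0, 0.1, 0], [0, 0.2, 0], [0, 0.25, 0], [0, 0.25, 0]], grip=[-1, -1, -1, -1])

```text
time_s: 2.15
position: [0.4262, -0.1753, 0.2449]
tcp_rot: [[-0.989, 0.001, 0.151], [-0.151, -0.001, -0.989], [-0.001, -1.0, 0.001]]
force: [-0.1, -0.7, 0.6]
opening: 0.999
```

Emit:
arm_command(translation=[[-0.5, 0, -0.5], [-1, 0, -1], [-1, 0, -1], [-1, 0, -1]], rotation=[[0, 0, 0], [0, 0, 0], [0, 0, 0], [0, 0, 0]], grip=[-1, -1, -1, -1])

```text
time_s: 2.55
position: [0.4938, -0.0853, 0.2446]
tcp_rot: [[-0.989, 0.001, 0.15], [-0.15, -0.001, -0.989], [-0.001, -1.0, 0.001]]
force: [-0.9, -0.3, 0.6]
opening: 0.996
```

```bash
cat >> h.py <<'E'
def wrist(name=None):
    s=bot.read_state(); c=eyes.capture("wrist")
    if name: cv2.imwrite(f"pics/{name}.png",c["image"])
    T=np.eye(4); T[:3,:3]=s["tcp_rot"]; T[:3,3]=s["position"]
    M=np.linalg.inv(T@np.array(c["hand_eye"])); c["rvec"]=cv2.Rodrigues(M[:3,:3])[0]; c["tvec"]=M[:3,3]
    return s,c
E
python3 - <<'E'
from h import *
s,c=wrist("w1"); print(s["position"])
for k in("large_bolt_knob","small_bolt_knob","chest"):
    for r in models.spot_point("wrist",k)[:2]:
        px=np.array(r["point"])*[640,480]; print(k,round(r["conf"],2),px.round(),at(c,px,Z[k]).round(4))
E
```

```text
[ 0.49381876 -0.08530853  0.2445715 ]
large_bolt_knob 0.77 [234. 253.] [ 0.4902 -0.0326  0.166 ]
small_bolt_knob 0.76 [183.  86.] [0.5847 0.0144 0.14  ]
chest 0.56 [241. 162.] [0.5359 0.0018 0.    ]
```

View pics/w1.png

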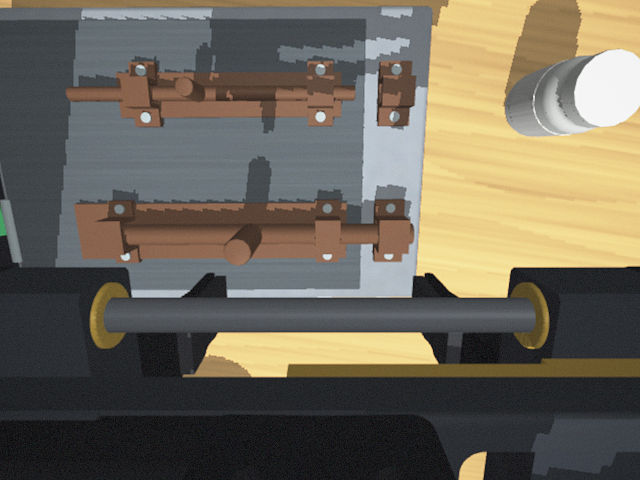

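The wrist view shows the large knob top at (237,252). It agrees with the network at (0.490, -0.033), and the bolt runs parallel to the jaw direction. I'll move over it and descend.

Emit:
arm_command(translation=[[-0.05, 0, -0.5], [-0.05, 0, -0.66], [-0.05, 0, -0.66]], rotation=[[0, 0, 0], [0, 0, 0], [0, 0, 0]], grip=[-1, -1, -1])

```text
time_s: 3.05
position: [0.4876, -0.0317, 0.2445]
tcp_rot: [[-0.989, -0.001, 0.149], [-0.149, -0.0, -0.989], [0.001, -1.0, -0.0]]
force: [0.3, -0.1, 1.0]
opening: 1.001
```

Emit:
arm_command(translation=[[0, 0.4, 0], [0, 0.75, 0], [0, 1, 0], [0, 1, 0]], rotation=[[0, 0, 0], [0, 0, 0], [0, 0, 0], [0, 0, 0]], grip=[-1, -1, -1, -1])

```text
time_s: 3.45
position: [0.4871, -0.0329, 0.1624]
tcp_rot: [[-0.989, -0.005, 0.147], [-0.147, 0.001, -0.989], [0.005, -1.0, -0.002]]
force: [-0.4, -0.8, -0.2]
opening: 1.004
```

Emit:
arm_command(translation=[[-0.03, 0.06, 0], [-0.03, 0.06, 0], [-0.03, 0.06, 0], [-0.03, 0.06, 0], [-0.03, 0.06, 0]], rotation=[[0, 0, 0], [0, 0, 0], [0, 0, 0], [0, 0, 0], [0, 0, 0]], grip=[-1, 1, 1, 1, 1])

```text
time_s: 3.95
position: [0.4914, -0.0317, 0.1604]
tcp_rot: [[-0.989, 0.001, 0.148], [-0.148, -0.0, -0.989], [-0.001, -1.0, 0.001]]
force: [0.1, -0.2, 0.1]
opening: 0.723
```

Emit:
arm_command(translation=[[0, 0, 0], [0, 0, 0], [0, 0, 0], [0, 0, 0], [0, 0, 0]], rotation=[[0, 0, 0], [0, 0, 0], [0, 0, 0], [0, 0, 0], [0, 0, 0]], grip=[1, 1, 1, 1, 1])

```text
time_s: 4.45
position: [0.4911, -0.0316, 0.1597]
tcp_rot: [[-0.989, -0.0, 0.148], [-0.148, -0.0, -0.989], [0.0, -1.0, -0.0]]
force: [-1.0, -0.0, 0.7]
opening: 0.265
```

Emit:
arm_command(translation=[[0, 0, 0], [0, 0, 0], [0, 0, 0]], rotation=[[0, 0, 0], [0, 0, 0], [0, 0, 0]], grip=[1, 1, 1])

```text
time_s: 4.75
position: [0.4913, -0.0329, 0.1597]
tcp_rot: [[-0.989, 0.0, 0.148], [-0.148, -0.002, -0.989], [0.0, -1.0, 0.002]]
force: [-1.3, -5.2, -1.3]
opening: 0.198
```

Emit:
arm_command(translation=[[0, 0, -0.08], [0, 0, -0.16], [0, 0, -0.2], [0, 0, -0.2]], rotation=[[0, 0, 0], [0, 0, 0], [0, 0, 0], [0, 0, 0]], grip=[1, 1, 1, 1])

```text
time_s: 5.15
position: [0.4889, -0.0174, 0.1597]
tcp_rot: [[-0.989, 0.0, 0.149], [-0.149, -0.003, -0.989], [0.0, -1.0, 0.003]]
force: [-1.4, -8.0, -1.3]
opening: 0.196
```

Emit:
arm_command(translation=[[0, 0, -0.03], [0, 0, -0.06], [0, 0, -0.06]], rotation=[[0, 0, 0], [0, 0, 0], [0, 0, 0]], grip=[1, 1, 1])

```text
time_s: 5.45
position: [0.4882, -0.0128, 0.1597]
tcp_rot: [[-0.989, 0.0, 0.149], [-0.149, -0.003, -0.989], [0.0, -1.0, 0.003]]
force: [-1.4, -7.6, -1.2]
opening: 0.195
```

Emit:
arm_command(translation=[[0, 0, -0.02], [0, 0, -0.04], [0, 0, -0.04]], rotation=[[0, 0, 0], [0, 0, 0], [0, 0, 0]], grip=[1, 1, 1])

```text
time_s: 5.75
position: [0.488, -0.0116, 0.1597]
tcp_rot: [[-0.989, 0.0, 0.151], [-0.151, -0.007, -0.989], [0.001, -1.0, 0.007]]
force: [-2.7, -14.3, -1.9]
opening: 0.197
```

Emit:
arm_command(translation=[[0, 0, -0.02], [0, 0, -0.02]], rotation=[[0, 0, 0], [0, 0, 0]], grip=[1, 1])

```text
time_s: 5.95
position: [0.488, -0.0113, 0.1598]
tcp_rot: [[-0.988, 0.001, 0.152], [-0.151, -0.009, -0.988], [0.001, -1.0, 0.009]]
force: [-2.3, -20.0, -2.5]
opening: 0.198
```

Emit:
arm_command(translation=[[0, 0, 0.1], [0, 0, 0.2], [0, 0, 0.3], [0, 0, 0.33], [0, 0, 0.35]], rotation=[[0, 0, 0], [0, 0, 0], [0, 0, 0], [0, 0, 0], [0, 0, 0]], grip=[1, 1, 1, 1, 1])

```text
time_s: 6.45
position: [0.4911, -0.0317, 0.1597]
tcp_rot: [[-0.989, -0.001, 0.145], [-0.145, 0.005, -0.989], [-0.0, -1.0, -0.005]]
force: [1.0, 7.6, 1.8]
opening: 0.196
```

Emit:
arm_command(translation=[[0, 0, 0.02], [0, 0, 0.02]], rotation=[[0, 0, 0], [0, 0, 0]], grip=[1, 1])

```text
time_s: 6.65
position: [0.4913, -0.0334, 0.1597]
tcp_rot: [[-0.989, -0.001, 0.146], [-0.146, 0.004, -0.989], [0.0, -1.0, -0.004]]
force: [1.2, 6.8, 1.9]
opening: 0.193
```

Emit:
arm_command(translation=[[0, 0, 0.03], [0, 0, 0.03]], rotation=[[0, 0, 0], [0, 0, 0]], grip=[1, 1])

```text
time_s: 6.85
position: [0.4917, -0.0358, 0.1597]
tcp_rot: [[-0.989, -0.001, 0.146], [-0.146, 0.004, -0.989], [-0.0, -1.0, -0.004]]
force: [1.3, 6.4, 0.1]
opening: 0.2
```

Emit:
arm_command(translation=[[0, 0, 0.02], [0, 0, 0.02]], rotation=[[0, 0, 0], [0, 0, 0]], grip=[1, 1])

```text
time_s: 7.05
position: [0.4918, -0.0365, 0.1597]
tcp_rot: [[-0.989, -0.001, 0.145], [-0.145, 0.006, -0.989], [-0.0, -1.0, -0.006]]
force: [0.9, 10.3, 1.7]
opening: 0.198
```

Emit:
arm_command(translation=[[0, 0, 0.03], [0, 0, 0.03]], rotation=[[0, 0, 0], [0, 0, 0]], grip=[1, 1])

```text
time_s: 7.25
position: [0.4918, -0.0366, 0.1597]
tcp_rot: [[-0.99, -0.001, 0.143], [-0.143, 0.01, -0.99], [-0.0, -1.0, -0.011]]
force: [1.9, 17.0, 2.4]
opening: 0.194
```

Home stop felt at y = -0.0366. Now the second stroke.

Emit:
arm_command(translation=[[0, 0, -0.1], [0, 0, -0.2], [0, 0, -0.3], [0, 0, -0.37], [0, 0, -0.39]], rotation=[[0, 0, 0], [0, 0, 0], [0, 0, 0], [0, 0, 0], [0, 0, 0]], grip=[1, 1, 1, 1, 1])

```text
time_s: 7.75
position: [0.4882, -0.0129, 0.1597]
tcp_rot: [[-0.989, 0.0, 0.149], [-0.149, -0.004, -0.989], [0.0, -1.0, 0.004]]
force: [-1.0, -7.4, -0.7]
opening: 0.196
```

Emit:
arm_command(translation=[[0, 0, -0.03], [0, 0, -0.03]], rotation=[[0, 0, 0], [0, 0, 0]], grip=[1, 1])

```text
time_s: 7.95
position: [0.4878, -0.0104, 0.1597]
tcp_rot: [[-0.989, 0.0, 0.149], [-0.149, -0.004, -0.989], [0.0, -1.0, 0.004]]
force: [-1.8, -6.8, -1.4]
opening: 0.2
```

Emit:
arm_command(translation=[[0, 0, -0.03], [0, 0, -0.03]], rotation=[[0, 0, 0], [0, 0, 0]], grip=[1, 1])

```text
time_s: 8.15
position: [0.4876, -0.0088, 0.1597]
tcp_rot: [[-0.989, 0.0, 0.15], [-0.15, -0.005, -0.989], [0.001, -1.0, 0.005]]
force: [-0.9, -10.2, -1.5]
opening: 0.197
```

Emit:
arm_command(translation=[[0, 0, -0.03], [0, 0, -0.03]], rotation=[[0, 0, 0], [0, 0, 0]], grip=[1, 1])

```text
time_s: 8.35
position: [0.4876, -0.0083, 0.1597]
tcp_rot: [[-0.988, 0.0, 0.151], [-0.151, -0.009, -0.988], [0.001, -1.0, 0.009]]
force: [-2.1, -17.1, -3.7]
opening: 0.196
```

Emit:
arm_command(translation=[[0, 0, 0.1], [0, 0, 0.2], [0, 0, 0.3], [0, 0, 0.38], [0, 0, 0.42]], rotation=[[0, 0, 0], [0, 0, 0], [0, 0, 0], [0, 0, 0], [0, 0, 0]], grip=[1, 1, 1, 1, 1])

```text
time_s: 8.85
position: [0.4915, -0.0346, 0.1597]
tcp_rot: [[-0.989, -0.001, 0.146], [-0.146, 0.005, -0.989], [-0.0, -1.0, -0.005]]
force: [0.4, 8.2, 1.8]
opening: 0.197
```

Emit:
arm_command(translation=[[0, 0, 0.03], [0, 0, 0.03]], rotation=[[0, 0, 0], [0, 0, 0]], grip=[1, 1])

```text
time_s: 9.05
position: [0.4918, -0.0365, 0.1597]
tcp_rot: [[-0.989, -0.001, 0.145], [-0.145, 0.006, -0.989], [-0.0, -1.0, -0.006]]
force: [0.1, 10.7, 2.2]
opening: 0.193
```

Emit:
arm_command(translation=[[0, 0, 0.02], [0, 0, 0.02]], rotation=[[0, 0, 0], [0, 0, 0]], grip=[1, 1])

```text
time_s: 9.25
position: [0.4918, -0.0366, 0.1597]
tcp_rot: [[-0.99, -0.001, 0.144], [-0.144, 0.009, -0.99], [-0.0, -1.0, -0.009]]
force: [1.5, 15.0, 2.2]
opening: 0.196
```

Emit:
arm_command(translation=[[0, 0, -0.1], [0, 0, -0.2], [0, 0, -0.3], [0, 0, -0.4], [0, 0, -0.48]], rotation=[[0, 0, 0], [0, 0, 0], [0, 0, 0], [0, 0, 0], [0, 0, 0]], grip=[1, 1, 1, 1, 1])

```text
time_s: 9.75
position: [0.487, -0.005, 0.1597]
tcp_rot: [[-0.989, 0.0, 0.149], [-0.149, -0.004, -0.989], [0.001, -1.0, 0.004]]
force: [-1.1, -8.5, -0.3]
opening: 0.199
```

Past both jam points at normal drag. Drawing on.

Emit:
arm_command(translation=[[0, 0, -0.1], [0, 0, -0.2], [0, 0, -0.3], [0, 0, -0.4], [0, 0, -0.44]], rotation=[[0, 0, 0], [0, 0, 0], [0, 0, 0], [0, 0, 0], [0, 0, 0]], grip=[1, 1, 1, 1, 1])

```text
time_s: 10.25
position: [0.4815, 0.0302, 0.1597]
tcp_rot: [[-0.989, -0.001, 0.149], [-0.149, -0.004, -0.989], [0.001, -1.0, 0.004]]
force: [-1.0, -8.0, -0.5]
opening: 0.199
```

Emit:
arm_command(translation=[[0, 0, -0.03], [0, 0, -0.03]], rotation=[[0, 0, 0], [0, 0, 0]], grip=[1, 1])

```text
time_s: 10.45
position: [0.4811, 0.0328, 0.1597]
tcp_rot: [[-0.989, -0.001, 0.149], [-0.149, -0.003, -0.989], [0.001, -1.0, 0.003]]
force: [-0.8, -4.9, 0.3]
opening: 0.195
```

Emit:
arm_command(translation=[[0, 0, -0.02], [0, 0, -0.02]], rotation=[[0, 0, 0], [0, 0, 0]], grip=[1, 1])

```text
time_s: 10.65
position: [0.4811, 0.0331, 0.1597]
tcp_rot: [[-0.989, -0.001, 0.15], [-0.15, -0.005, -0.989], [0.001, -1.0, 0.005]]
force: [-1.3, -10.3, -0.4]
opening: 0.195
```

Emit:
arm_command(translation=[[0, 0, -0.03], [0, 0, -0.03]], rotation=[[0, 0, 0], [0, 0, 0]], grip=[1, 1])

```text
time_s: 10.85
position: [0.4811, 0.0333, 0.1597]
tcp_rot: [[-0.988, -0.0, 0.152], [-0.152, -0.01, -0.988], [0.002, -1.0, 0.009]]
force: [-2.1, -19.2, 0.2]
opening: 0.195
```

Emit:
arm_command(translation=[[0, 0, 0.02], [0, 0, 0.02], [0, 0, 0.02], [0, 0, 0.02], [0, 0, 0.02]], rotation=[[0, 0, 0], [0, 0, 0], [0, 0, 0], [0, 0, 0], [0, 0, 0]], grip=[0.3, -0.2, -0.2, -0.2, -0.2])

```text
time_s: 11.35
position: [0.481, 0.0368, 0.1598]
tcp_rot: [[-0.989, 0.0, 0.148], [-0.148, 0.0, -0.989], [-0.0, -1.0, -0.0]]
force: [-0.7, 0.1, 0.6]
opening: 0.557
```

Emit:
arm_command(translation=[[0, 0, 0], [0, 0, 0], [0, 0, 0]], rotation=[[0, 0, 0], [0, 0, 0], [0, 0, 0]], grip=[-0.3, -0.3, -0.3])

```text
time_s: 11.65
position: [0.481, 0.0366, 0.1598]
tcp_rot: [[-0.989, 0.0, 0.148], [-0.148, 0.0, -0.989], [-0.0, -1.0, -0.0]]
force: [0.3, 0.0, -0.6]
opening: 0.642
```

Clear of the post, so I'll lift straight up and then back for a look.

Emit:
arm_command(translation=[[0, -0.3, 0], [0, -0.6, 0], [0, -1, 0], [0, -1, 0]], rotation=[[0, 0, 0], [0, 0, 0], [0, 0, 0], [0, 0, 0]], grip=[-0.3, -0.3, -0.3, -0.3])

```text
time_s: 12.05
position: [0.4837, 0.0362, 0.2434]
tcp_rot: [[-0.989, 0.009, 0.148], [-0.148, -0.001, -0.989], [-0.009, -1.0, 0.003]]
force: [0.8, -0.6, -0.3]
opening: 0.651
```

Emit:
arm_command(translation=[[0.2, -0.3, 0.4], [0.4, -0.3, 0.8], [0.4, -0.3, 0.8], [0.4, -0.3, 0.8]], rotation=[[0, 0, 0], [0, 0, 0], [0, 0, 0], [0, 0, 0]], grip=[-0.3, -0.3, -0.3, -0.3])

```text
time_s: 12.45
position: [0.4582, -0.0318, 0.2632]
tcp_rot: [[-0.989, -0.001, 0.145], [-0.145, 0.001, -0.989], [0.001, -1.0, -0.001]]
force: [-0.7, 0.6, 0.8]
opening: 0.653
```

Run:
```python
from h import *
s,c=wrist("w2"); print(s["time_s"],s["position"],s["force"])
for k in("large_bolt_knob","small_bolt_knob"):
    for r in models.spot_point("wrist",k)[:2]:
        px=np.array(r["point"])*[640,480]; print(k,round(r["conf"],2),px.round(),at(c,px,Z[k]).round(4))
c=eyes.capture("top")
for k in("jar","bottle"):
    for r in models.spot_point("top",k)[:1]:
        px=np.array(r["point"])*[640,480]; print(k,round(r["conf"],2),px.round(),at(c,px,Z[k]).round(4))
```

```text
12.45 [ 0.45820896 -0.03179701  0.26316488] [-0.69824318  0.61862056  0.79735688]
large_bolt_knob 0.68 [226. 206.] [0.4798 0.0332 0.166 ]
small_bolt_knob 0.6 [279.  47.] [0.5842 0.0139 0.14  ]
jar 0.96 [439. 243.] [ 0.6352 -0.2759  0.    ]
bottle 0.74 [210. 264.] [0.5928 0.3122 0.    ]
```

View pics/w2.png

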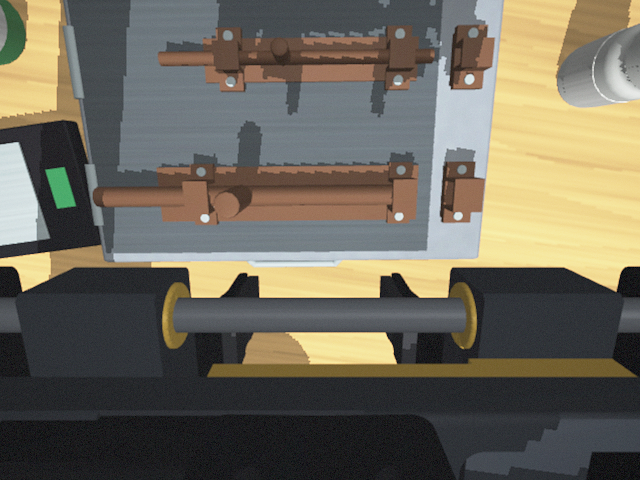

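The wrist view shows the large bolt clear of its keeper at (462,190). Its knob is at (230,205), against the rear strap, and the small bolt is unmoved. I'll hand in.

```bash
python3 -c "
from rig import bot
print(bot.hand_in(), bot.read_state()['time_s'])"
```

```text
the job is handed in; nothing more can be done
the job is handed in; nothing more can be done
```

The large bolt is free, fully drawn out of its keeper and released. I handed the job in at about 12.5 s of the 51 s allowed.

- **Strokes:** I pinched the knob from above. The first stroke jammed at about 25 mm and the second at about 28 mm. After each I brought the bolt back to its home stop, felt at 15–17 N. The third stroke ran free to the end stop, about 70 mm, felt at about 19 N. Readings stayed at or below about 20 N throughout.
- **Last checks:** The wrist camera showed the bolt clear of its keeper. The knob had moved about 66 mm from where I first measured it, which fits because the bolt did not start fully home. The small bolt was within 1 mm of its earlier position. The top camera put the jar and bottle within about 4 mm of before, roughly the networks' scatter. The gripper was open, well above the chest and touching nothing.

No check failed. One early reading disagreed: the first scene-camera estimate of the knob was about 10 mm off in x, and I used the closer wrist-camera measurement instead. The hand-in gave no verdict.

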